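# Index the bar carousel under its guide ring and hold it

### The job

Turn the bar carousel until the shot glass stands centred beneath the guide ring of the bent bracket, and let it stay still there for two seconds so that it can be served. Then turn the carousel on until the jigger, the little double-cone measure, stands centred beneath the ring, and finish with the fingers gripping the square knob on top of the carousel, holding the turntable still. Do not touch the pieces on the carousel, keep every one of them upright in its place on the carousel, and leave the other things on the worktop alone.

Things in the scene. Friction and masses are not known exactly. Their poses are not given: they have to be found in the camera images.
- knob: Dark wooden square knob on top of the carousel's central post: 30 x 30 mm across its flats, 42 mm tall. Origin at its centre, on the turntable's axis, at z = 0.154 (the knob reaches from 0.133 to 0.175); z up, x and y square to its flat sides. It is fixed to the turntable and turns with it, with nothing else at its height, so it can be gripped from above across either pair of flats, that is at any quarter turn. Below it is a 14 to 20 mm round post.
- turntable (a joint): Angle of the turntable (rad, anticlockwise seen from above), a pale wooden disc 224 mm across with its top at z = 0.028; 0 where it stood at the start, wherever that was. It turns freely to more than a full turn either way, with a bearing friction of about 0.05 N m and no spring or detents, and stays where it is left.
- guide_ring (a point): Centre of the level steel wire ring (32 mm inside, 44 mm outside) at the end of the bent bracket, which is fixed at the front of the carousel's stand: it marks the serving position. At z = 0.114, 78 mm from the turntable's axis; ring and bracket reach up to z = 0.117, so a hand on the knob clears them and the pieces (tallest 98 mm above the worktop) pass below. The bracket's upright stands outside the disc, 135 mm from the axis. The stand is fixed to the worktop.
- shot_glass_mid (a point): Centre (half-way up) of the shot glass: plain clear glass, 48 mm wide at the rim, 61 mm tall. Must be served first. It stands in one of the five wire galleries of the turntable, its axis 78 mm from the turntable's axis and its foot at z = 0.028. Loose, but it rides round with the turntable; the gallery's wire lies 9 mm above the disc and leaves it about 3 to 6 mm of play (the slender stopper more).
- jigger_mid (a point): Centre (half-way up) of the jigger: a plated bar measure of two cones meeting in a narrow waist, 43 mm wide, 70 mm tall. Must end beneath the ring. It stands in one of the five wire galleries of the turntable, its axis 78 mm from the turntable's axis and its foot at z = 0.028. Loose, but it rides round with the turntable; the gallery's wire lies 9 mm above the disc and leaves it about 3 to 6 mm of play (the slender stopper more).
- egg_cup_0_mid (a point): Centre (half-way up) of the wider egg cup, plated, footed, 46 mm wide, 60 mm tall. It stands in one of the five wire galleries of the turntable, its axis 78 mm from the turntable's axis and its foot at z = 0.028. Loose, but it rides round with the turntable; the gallery's wire lies 9 mm above the disc and leaves it about 3 to 6 mm of play (the slender stopper more).
- egg_cup_1_mid (a point): Centre (half-way up) of the narrower egg cup, plated, footed, 39 mm wide, 60 mm tall. It stands in one of the five wire galleries of the turntable, its axis 78 mm from the turntable's axis and its foot at z = 0.028. Loose, but it rides round with the turntable; the gallery's wire lies 9 mm above the disc and leaves it about 3 to 6 mm of play (the slender stopper more).
- bottle_stopper_mid (a point): Centre (half-way up) of the ball-topped bottle stopper, 25 mm wide, 49 mm tall. It stands in one of the five wire galleries of the turntable, its axis 78 mm from the turntable's axis and its foot at z = 0.028. Loose, but it rides round with the turntable; the gallery's wire lies 9 mm above the disc and leaves it about 3 to 6 mm of play (the slender stopper more).
- tumbler: Bystander on the worktop: a clear glass tumbler, 80 mm wide, 88 mm tall; origin at the centre of its underside.
- polish_tin: Bystander on the worktop: a round tin, 67 mm wide, 44 mm tall; origin at the centre of its underside.
- muddler: Bystander on the worktop: a turned wooden muddler lying on its side, 187 mm long, 25 mm thick; origin under its middle.

How it is judged:
By the outcome, as a careful person would: the job done as asked, in the order asked, and still so for the second after the job is handed in, while the arm keeps its last pose, push and grip.
It also fails if it takes over 51 s, if anything falls off the work surface, if the arm or the gripper's body presses on something with over 40 N, if the wrist force passes 120 N, or if a joint passes its speed limit or range.

### The arm

A 6-joint arm with a two-finger parallel gripper is mounted at the origin on a cart in front of the work surface, level with it; the furniture and walls round the work are solid. World frame = base frame: x ahead of the robot, y to its left, z up, the work surface at z = 0. Lengths are in m, angles in rad, forces in N, time in s.
With the tool pointing down it reaches from about 0.35 to 0.85 m from the base axis. Payload 8.1 kg.
Tool frame: the origin (TCP) lies at the very end of the fingers, on their centre line; the grasp point (between the pads) lies 19 mm behind it (grasp_offset is the distance from the TCP to the grasp point, in m); z points along the fingers, y is the direction in which the jaws open and shut (so a half turn about z gives the same grasp; the last joint's range is limited). The gripper opens to 93 mm and grips with 3 to 60 N. Pads are 15 mm wide; open, the fingers measure 128 mm over their backs; the gripper's body (75 mm by 188 mm) begins 65 mm behind the grasp point.
Start: joints at [-1.195, 0.13, 1.488, -0, 1.523, -0.085], TCP at [0.267, -0.537, 0.219] pointing down, gripper open.
Joint ranges: [-2.96, 2.96], [-0.89, 2.26], [0.02, 2.5], [-1.34, 4.48], [0, 2.73], [-2.66, 2.66]. Speed limits (rad/s): [2.39, 2.39, 2.79, 3.14, 3.14, 3.14].

### API

Orientations are given as a rotation vector (axis times angle).
In Python, from plant import read_state, read_camera, close_job, search_frame, masks_of, grasp_offset gives the robot as it stands.
- The arm moves only by the tool drive_tool, never from a script. Its argument "plan" is a list of rows, each an object with "claw": the closure, from 0 (fully open) to 1 (shut); "linear": the shift along the tool's x, y, z in cm, a list of three; "angular": the turn, a rotation vector about the tool's x, y, z in degrees, a list of three. In form: [{"claw": claw, "linear": [tx, ty, tz], "angular": [ax, ay, az]}, ...]. A call has 1 to 12 rows; each row shifts and turns the commanded pose from where the row before left it, along the tool's axes as they then stand; what a row does not reach is not made up. A row lasts 1/8 s, in which the tool goes at most 62.5 mm and 10.7 degrees, less where a joint would pass 70% of its speed; a pose out of reach is approached as far as the arm can. A call is refused whole if a number of a shift passes 6.25 or a number of a turn 10.7, either way. A call with a gripper value outside its range is refused whole. The fingers move at their own pace and stop on an object; "newtons" is the grip in N (left out, the last holds). Time passes only in rows, so rows that do not move let the fingers close. It gives the time, the measured TCP pose, the force and the opening at its end, in the units of the state.
- read_state(): the state, without advancing time (a new reading comes with each control period).
- read_camera(name): name is "scene" or "top"; returns a dict with "pixels" (420x560x3 uint8, red, green, blue), "K" (3x3 intrinsics, pixels), "xyz" and "attitude" of the camera in the world. Camera axes: x right, y up, looking along -z (the intrinsics and any distortion apply to the point x, -y, -z); pixel columns grow to the right and rows downward; lengths in m; the calibration is good to about 2 mm. A picture is of the moment at which its call begins. There is no depth.
- close_job(): hands the job in, once; it reports no verdict.
Trained networks look in a picture, given as the dict that the camera call returned (one of the last four; its "shot" number tells which), for a name from the list of things; names that differ only in an ending like _2 or _b are one class to them, and where a whole thing is asked for, a point or a joint stands for the part that bears it (a point fixed in the world has none). Each returns a list of dicts, best first, with "p" (0 to 1); they miss things now and then, are a little off and sometimes report something else, mostly with a low value. They report only what shows in the picture. A call takes as long as a camera call.
- search_frame(picture, label): "at" ([x, y, z] in m, in world coordinates, good to about 4 mm: the middle of the surface that is visible of it).
- masks_of(picture, label): "mask" (420x560 bool, what is visible of it).
The state is a dict: "t": time; "q": joint angles; "dq": joint speeds; "joint_torque": joint torques, N m; "tool_pos": TCP position; "orientation": TCP orientation; "force": force on the tool from outside, world axes, zero at the start; "wrist_torque": the same for the moment, N m; "opening": finger opening in m.
Only numpy, scipy, OpenCV 4.12 (cv2) and the standard library are available. Lean on these libraries where they do the work, as an engineer would, in place of code of your own. Each camera call takes 0.05 s, during which the arm holds its last target.

## Working session

There is one attempt and no reset: what is moved stays moved. The work goes in short steps, Python scripts to look and compute and a tool call to move; the robot and the scene stay as the last step left them, time stands still between calls to the robot, and variables do not carry over. Pictures are saved under pics/ and viewed, and the job is handed in when it is done.

Besides the shell and the picture viewer there is one more tool, called after "Emit:" as name(argument=value, ...) on one line, values as JSON. drive_tool: Moves the arm, as the interface text tells. Its arguments: {"type":"object","properties":{"plan":{"type":"array"},"newtons":{"type":"number"}},"required":["plan"]}

```bash
ls; mkdir -p pics; python3 - <<'E'
from plant import *
import cv2
print(read_state())
for n in("scene","top"):
    c=read_camera(n); cv2.imwrite(f"pics/{n}0.png",c["pixels"][:,:,::-1]); print(n,c["K"],c["xyz"],c["attitude"],[k for k in c])
    for l in ["knob","turntable","shot_glass_mid","jigger_mid","egg_cup_0_mid","egg_cup_1_mid","bottle_stopper_mid","guide_ring"]:
        try: print(l,[(d["at"],d["p"]) for d in search_frame(c,l)][:3])
        except Exception as e: print(l,e)
E
```

```text
pics
{'t': 0.0, 'q': array([-1.19539350e+00,  1.31175076e-01,  1.48925103e+00, -1.55775145e-05,
        1.52300631e+00, -8.53931311e-02]), 'dq': array([ 0.0007054 ,  0.00015587, -0.00066008,  0.00147013,  0.00039603,
       -0.00040642]), 'joint_torque': array([ 3.78363562e-03, -5.59834456e+01, -4.91759777e+01,  7.68627436e-02,
        3.53704509e-02, -1.68043666e-04]), 'tool_pos': array([ 0.2666077 , -0.5368838 ,  0.21759466]), 'orientation': array([-3.05680744e+00, -7.17015762e-01,  4.41510599e-04]), 'force': array([-1.08377611,  0.29573193, -0.74593058]), 'wrist_torque': array([-0.04439708,  0.05037633, -0.07054091]), 'opening': 0.0927385542860845}
scene [[450.47600103   0.         286.3200925 ]
 [  0.         450.47600103 214.95374604]
 [  0.           0.           1.        ]] [-0.28751653 -0.66757228  0.8334059 ] [ 0.9385179  -0.40996848 -0.72192202] ['pixels', 'K', 'xyz', 'attitude', 'shot']
knob [([0.4943, -0.0235, 0.1627], 0.46)]
turntable [([0.4889, -0.0312, 0.0282], 0.8)]
shot_glass_mid [([0.4214, 0.0049, 0.0675], 0.51), ([0.4417, -0.0742, 0.0629], 0.47)]
jigger_mid [([0.5
[... 361 characters left out ...]
4)]
top [[396.24643624   0.         278.33322179]
 [  0.         396.24643624 206.39406168]
 [  0.           0.           1.        ]] [0.26728049 0.09795534 1.21240021] [ 0.15951951 -0.17635723 -1.61855912] ['pixels', 'K', 'xyz', 'attitude', 'shot']
knob [([0.4975, -0.0137, 0.1769], 0.72)]
turntable [([0.4966, -0.0235, 0.0277], 0.73)]
shot_glass_mid [([0.4393, 0.0187, 0.0581], 0.75)]
jigger_mid [([0.5758, -0.0109, 0.0675], 0.64), ([0.4394, 0.0219, 0.0604], 0.44), ([0.5358, -0.0878, 0.0657], 0.34)]
egg_cup_0_mid [([0.517, 0.0596, 0.066], 0.65)]
egg_cup_1_mid [([0.5373, -0.0892, 0.0664], 0.64)]
bottle_stopper_mid [([0.445, -0.0688, 0.0721], 0.46)]
guide_ring [([0.3894, 0.0013, 0.1184], 0.61)]
```

View images.

```bash
python3 - <<'E'
import cv2
a=cv2.imread("pics/scene0.png");b=cv2.imread("pics/top0.png")
cv2.imwrite("pics/s0c.png",cv2.resize(a[100:350,130:480],None,fx=2.2,fy=2.2,interpolation=cv2.INTER_CUBIC))
cv2.imwrite("pics/t0c.png",cv2.resize(b[40:230,220:440],None,fx=3.1,fy=3.1,interpolation=cv2.INTER_CUBIC))
E
```

```text
(no output)
```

View pics/scene0.png

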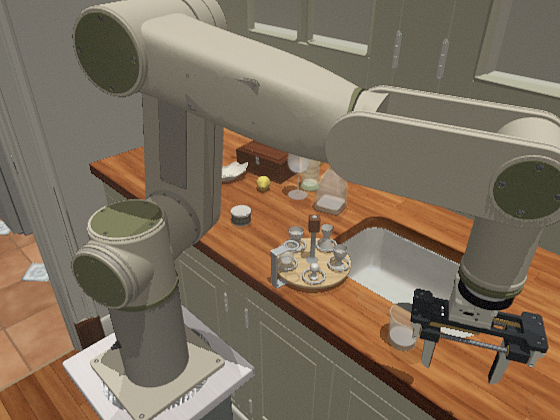

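View pics/top0.png

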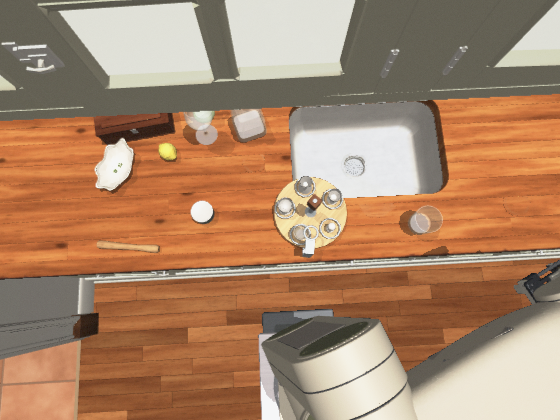

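View pics/s0c.png

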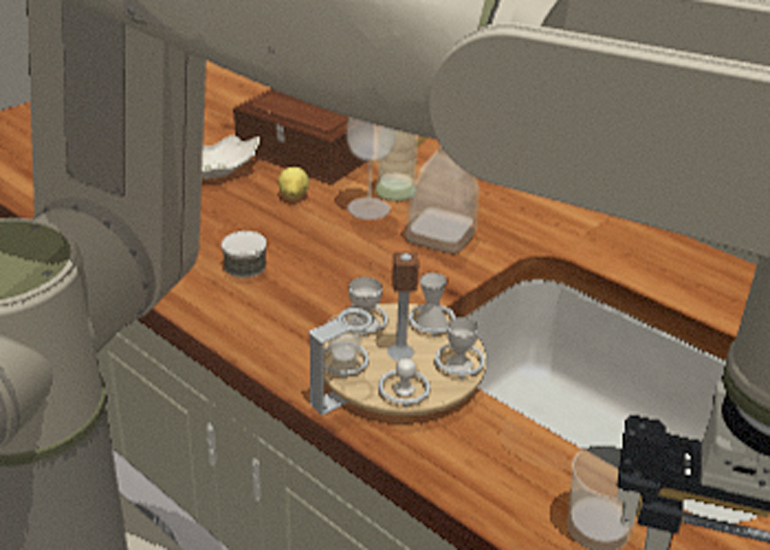

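View pics/t0c.png

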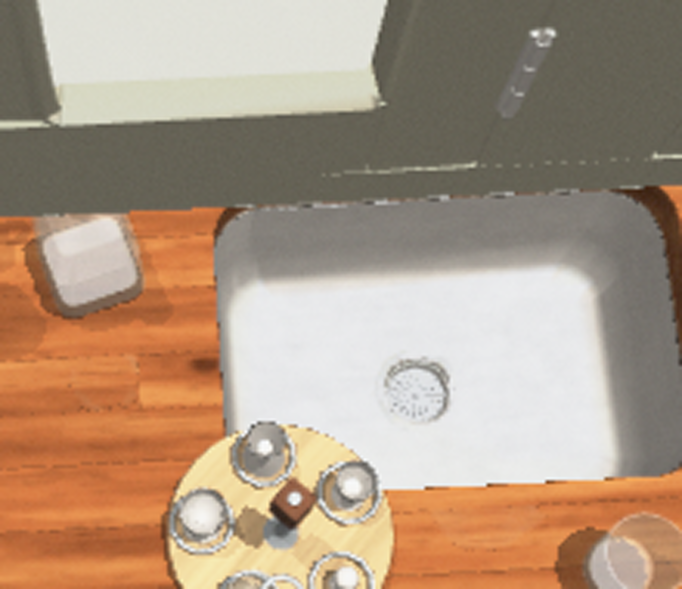

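```bash
cat > h.py <<'E'
import numpy as np,cv2
from scipy.spatial.transform import Rotation as R
from scipy.optimize import least_squares
from plant import *
def proj(c,P):
    P=np.atleast_2d(P); M=R.from_rotvec(c["attitude"]).as_matrix()
    p=(P-c["xyz"])@M; p=p*[1,-1,-1]; u=p@np.array(c["K"]).T
    return u[:,:2]/u[:,2:]
def back(c,uv,z):
    uv=np.atleast_2d(uv); M=R.from_rotvec(c["attitude"]).as_matrix()
    d=np.c_[uv,np.ones(len(uv))]@np.linalg.inv(c["K"]).T*[1,-1,-1]@M.T
    s=(z-c["xyz"][2])/d[:,2]; return c["xyz"]+d*s[:,None]
E
python3 - <<'E'
from h import *
for n in("top","scene"):
    c=read_camera(n); np.save(f"pics/{n}1.npy",c,allow_pickle=True)
    for l in ["turntable","knob","shot_glass_mid","jigger_mid","egg_cup_0_mid","egg_cup_1_mid","bottle_stopper_mid","guide_ring"]:
        ms=masks_of(c,l)
        for m in ms[:2]:
            mm=m["mask"]; y,x=np.nonzero(mm); print(n,l,round(m["p"],2),mm.sum(),x.min(),x.max(),y.min(),y.max(),x.mean().round(1),y.mean().round(1))
    np.save(f"pics/{n}1m.npy",masks_of(c,"turntable")[0]["mask"])
    im=c["pixels"][:,:,::-1]
    o=(255,165) if n=="top" else (260,200)
    s=im[o[1]:o[1]+95,o[0]:o[0]+110]
    cv2.imwrite(f"pics/{n}1c.png",cv2.resize(s,None,fx=6,fy=6,interpolation=cv2.INTER_CUBIC))
E
```

```text
top turntable 0.82 3155 273 347 177 247 310.8 212.2
top knob 0.5 164 307 321 194 209 314.0 201.6
top shot_glass_mid 0.74 192 293 309 224 240 300.3 231.6
top shot_glass_mid 0.61 148 307 320 195 210 313.8 202.4
top jigger_mid 0.51 207 298 311 177 194 304.8 185.3
top jigger_mid 0.29 161 328 341 189 203 334.1 196.1
top egg_cup_0_mid 0.69 203 278 292 198 214 285.1 205.8
top egg_cup_0_mid 0.49 161 328 341 189 204 334.1 196.2
top egg_cup_1_mid 0.61 187 327 341 188 204 333.9 196.2
top egg_cup_1_mid 0.36 358 98 158 241 251 125.4 246.2
top bottle_stopper_mid 0.58 75 326 335 223 232 330.5 227.3
top guide_ring 0.79 210 303 315 229 257 308.5 246.0
scene turntable 0.86 2347 277 350 214 288 313.6 261.8
scene turntable 0.46 202 289 303 226 247 296.1 233.0
scene knob 0.63 202 308 319 214 231 313.8 222.6
scene shot_glass_mid 0.8 247 279 294 243 267 287.1 257.0
scene jigger_mid 0.53 240 320 333 224 248 326.1 236.6
scene egg_cup_0_mid 0.66 220 289 303 226 248 296.0 234.7
scene egg_cup_1_mid 0.81 255 333 347 244 267 339.5 254.4
scene bottle_stopper_mid 0.49 131 309 318 263 279 313.6 270.5
scene guide_ring 0.7 411 271 297 240 287 278.3 262.7
```

View pics/top1c.png

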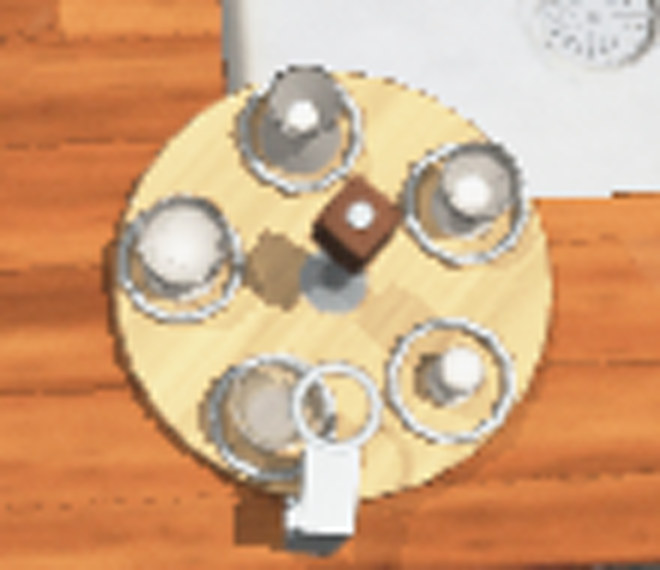

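View pics/scene1c.png

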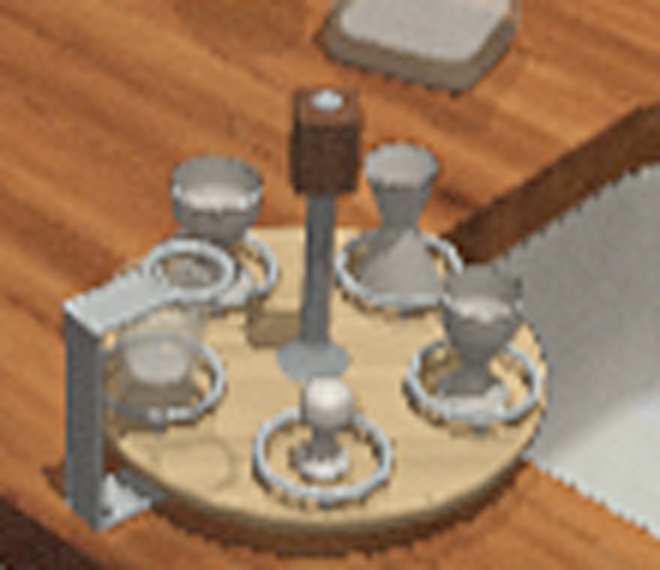

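```bash
cat >> h.py <<'E'
def cr(p,o,f=6): return np.array(p,float).reshape(-1,2)/f+np.array(o)-0.5+0.5/f
E
python3 - <<'E'
from h import *
for n in("top","scene"):
    c=np.load(f"pics/{n}1.npy",allow_pickle=True).item(); m=np.load(f"pics/{n}1m.npy").astype(np.uint8)
    cs=max(cv2.findContours(m,0,1)[0],key=len); hull=cv2.convexHull(cs)[:,0].astype(float)
    pts=back(c,cs[:,0].astype(float),0.028)[:,:2]
    r=least_squares(lambda p:np.hypot(pts[:,0]-p[0],pts[:,1]-p[1])-.1125,[.49,-.03],loss="soft_l1",f_scale=.002)
    print(n,"disc",r.x,np.sort(np.abs(r.fun))[len(pts)//2])
c=np.load("pics/top1.npy",allow_pickle=True).item(); o=(255,165)
A=r.x
q=lambda p,z:back(c,cr(p,o),z)[:,:2]
print("top disc ext",q([[332,70],[332,500],[113,285],[552,285]],.028))
g=q([[300,130],[466,202],[450,380],[180,258],[270,418]],.037)
print("gal",g, g.mean(0))
print("dot",q([360,214],.175),"ring",q([338,405],.115))
print("knob corners",q([[348,180],[402,213],[358,252],[314,222]],.175))
c=np.load("pics/scene1.npy",allow_pickle=True).item(); o=(260,200)
g=q([[400,268],[475,380],[323,455],[219,270],[160,378]],.037)
print("scene gal",g,g.mean(0)); print("dot",q([327,100],.175),"ring",q([190,271],.115),)
E
```

```text
top disc [ 0.50400877 -0.01770155] 0.0055116073660089054
scene disc [ 0.49584453 -0.0180914 ] 0.01843178982179991
top disc ext [[ 0.61259465 -0.0251498 ]
 [ 0.39015517 -0.00914914]
 [ 0.50522116  0.09414941]
 [ 0.49316733 -0.12874591]]
gal [[ 0.5790012  -0.00557071]
 [ 0.53669629 -0.08725752]
 [ 0.4459118  -0.07160718]
 [ 0.51548428  0.05963329]
 [ 0.4316854   0.01959501]] [ 0.50175579 -0.01704142]
dot [[ 0.50211484 -0.01758867]] ring [[ 0.42514576 -0.0072512 ]]
knob corners [[ 0.51805161 -0.01336488]
 [ 0.50155961 -0.03642747]
 [ 0.48478998 -0.01540337]
 [ 0.49955727  0.0032592 ]]
scene gal [[ 0.57674619 -0.00626759]
 [ 0.53402117 -0.08795575]
 [ 0.44291653 -0.07334122]
 [ 0.51159156  0.05569524]
 [ 0.43012084  0.01698518]] [ 0.49907926 -0.01897683]
dot [[ 0.50107003 -0.01591737]] ring [[ 0.42357176 -0.00656505]]
```

```bash
python3 - <<'E'
from h import *
c=np.load("pics/top1.npy",allow_pickle=True).item(); im=c["pixels"].astype(int); 
cc=np.array([.5015,-.0168])
# fit: model silhouette of knob box + angle, vs dark brown mask upsampled
big=cv2.resize(c["pixels"][180:225,295:340],None,fx=8,fy=8,interpolation=cv2.INTER_CUBIC).astype(int)
r,g,b=big[...,0],big[...,1],big[...,2]
mask=((r<150)&(r-b>15)&(r+g+b<260)).astype(np.uint8)
n,l,s,_=cv2.connectedComponentsWithStats(mask); k=1+np.argmax(s[1:,4]); mask=(l==k).astype(np.uint8)
mask=cv2.morphologyEx(mask,cv2.MORPH_CLOSE,np.ones((25,25))); print(mask.sum()/64)
best=[]
for a in range(0,90,2):
  for dx in np.arange(-.004,.0041,.001):
    for dy in np.arange(-.004,.0041,.001):
      t=np.radians(a+45+90*np.arange(4)); P=np.c_[cc[0]+dx+.0212*np.cos(t),cc[1]+dy+.0212*np.sin(t)]
      P=np.r_[np.c_[P,[.133]*4],np.c_[P,[.175]*4]]
      uv=(proj(c,P)-[295,180]+.5)*8-.5
      z=np.zeros_like(mask); cv2.fillConvexPoly(z,cv2.convexHull(uv.astype(np.float32)).astype(int),1)
      best.append(((z&mask).sum()/(z|mask).sum(),a,dx,dy))
best.sort(reverse=True); print(*best[:12],sep="\n")
E
```

```text
39.359375
(np.float64(0.2394031552936704), 56, np.float64(-0.004), np.float64(0.002))
(np.float64(0.23931787698792872), 58, np.float64(-0.003), np.float64(0.001))
(np.float64(0.23892874222859875), 58, np.float64(-0.002), np.float64(0.001))
(np.float64(0.238845642680843), 56, np.float64(-0.001), np.float64(0.0))
(np.float64(0.23851809414685382), 58, np.float64(-0.001), np.float64(0.0))
(np.float64(0.23851809414685382), 58, np.float64(-0.004), np.float64(0.002))
(np.float64(0.2384667244534335), 60, np.float64(-0.002), np.float64(0.001))
(np.float64(0.23830649050053043), 60, np.float64(-0.001), np.float64(0.0))
(np.float64(0.23830649050053043), 60, np.float64(-0.004), np.float64(0.002))
(np.float64(0.23815864561536998), 56, np.float64(0.0), np.float64(0.0))
(np.float64(0.23809073724007562), 54, np.float64(-0.001), np.float64(0.0))
(np.float64(0.23809073724007562), 54, np.float64(-0.004), np.float64(0.002))
```

Emit:
drive_tool(plan=[{"claw": 0,"linear": [1.8,-1.5,0],"angular": [0,0,0]},{"claw": 0,"linear": [3.6,-2.95,0],"angular": [0,0,0]},{"claw": 0,"linear": [3.6,-2.95,0],"angular": [0,0,0]},{"claw": 0,"linear": [3.6,-2.95,0],"angular": [0,0,0]},{"claw": 0,"linear": [3.6,-2.95,0],"angular": [0,0,0]},{"claw": 0,"linear": [3.6,-2.95,0],"angular": [0,0,0]},{"claw": 0,"linear": [3.6,-2.95,0],"angular": [0,0,0]},{"claw": 0,"linear": [3.6,-2.95,0],"angular": [0,0,0]},{"claw": 0,"linear": [3.6,-2.95,0],"angular": [0,0,0]},{"claw": 0,"linear": [3.6,-2.95,0],"angular": [0,0,0]},{"claw": 0,"linear": [3.6,-2.95,0],"angular": [0,0,0]},{"claw": 0,"linear": [3.6,-2.95,0],"angular": [0,0,0]}])

```text
t: 3.4
tool_pos: [0.4872, -0.0478, 0.2189]
orientation: [3.058, 0.717, 0.001]
force: [1.3, -0.6, 0.4]
opening: 0.0931
```

```bash
python3 - <<'E'
from h import *
c=np.load("pics/top1.npy",allow_pickle=True).item()
cc=np.array([.5015,-.0168])
big=cv2.resize(c["pixels"][180:225,295:340],None,fx=8,fy=8,interpolation=cv2.INTER_CUBIC)
f=big.astype(int); r,g,b=f[...,0],f[...,1],f[...,2]
mask=((r<165)&(g<0.72*r)&(g<100)).astype(np.uint8)
n,l,s,_=cv2.connectedComponentsWithStats(mask); k=1+np.argmax(s[1:,4]); mask=(l==k).astype(np.uint8)
mask=cv2.morphologyEx(mask,cv2.MORPH_CLOSE,np.ones((25,25))); print(mask.sum()/64)
best=[]
def hull(a,dx,dy):
      t=np.radians(a+45+90*np.arange(4)); P=np.c_[cc[0]+dx+.0212*np.cos(t),cc[1]+dy+.0212*np.sin(t)]
      P=np.r_[np.c_[P,[.133]*4],np.c_[P,[.175]*4]]
      uv=(proj(c,P)-[295,180]+.5)*8-.5
      return cv2.convexHull(uv.astype(np.float32)).astype(int)
for a in range(0,90,3):
  for dx in np.arange(-.005,.0051,.001):
    for dy in np.arange(-.005,.0051,.001):
      z=np.zeros_like(mask); cv2.fillConvexPoly(z,hull(a,dx,dy),1)
      best.append(((z&mask).sum()/(z|mask).sum(),a,dx,dy))
best.sort(reverse=True)
for x in best[:12]: print(np.round(x,4))
v=big[...,::-1].copy(); cv2.drawContours(v,cv2.findContours(mask,0,1)[0],-1,(0,255,0)); cv2.polylines(v,[hull(*best[0][1:])],True,(255,0,0)); cv2.imwrite("pics/kn.png",v)
s=read_state(); print(s["tool_pos"],s["orientation"])
E
```

```text
79.59375
[ 4.857e-01  5.700e+01  0.000e+00 -1.000e-03]
[ 4.835e-01  5.700e+01 -1.000e-03  0.000e+00]
[ 4.824e-01  5.700e+01 -2.000e-03  0.000e+00]
[ 4.815e-01  5.400e+01  0.000e+00 -1.000e-03]
[ 4.815e-01  5.400e+01  1.000e-03 -2.000e-03]
[ 4.813e-01  5.400e+01 -1.000e-03  0.000e+00]
[ 4.802e-01  5.700e+01 -1.000e-03 -1.000e-03]
[ 4.801e-01  6.000e+01  0.000e+00 -1.000e-03]
[ 4.798e-01  5.700e+01  1.000e-03 -2.000e-03]
[ 4.795e-01  5.400e+01 -1.000e-03 -1.000e-03]
[ 4.792e-01  5.400e+01 -2.000e-03  1.000e-03]
[ 4.785e-01  5.400e+01 -2.000e-03  0.000e+00]
[ 0.48720822 -0.04777114  0.21892957] [3.05819869e+00 7.17387777e-01 1.02789247e-03]
```

View pics/kn.png

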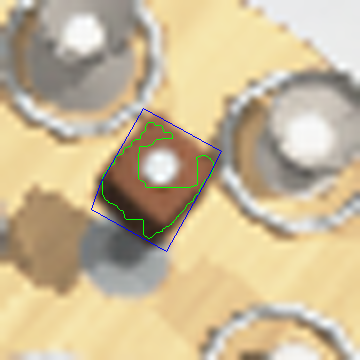

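```bash
python3 - <<'E'
from h import *
c=np.load("pics/top1.npy",allow_pickle=True).item()
big=cv2.resize(c["pixels"][188:217,300:329],None,fx=20,fy=20,interpolation=cv2.INTER_CUBIC)[...,::-1].copy()
cc=np.array([.5015,-.0172])
for a,col in((40,(0,255,0)),(50,(255,255,0)),(57,(255,0,255))):
  t=np.radians(a+45+90*np.arange(4)); P=np.c_[cc[0]+.0212*np.cos(t),cc[1]+.0212*np.sin(t),[.175]*4]
  uv=(proj(c,P)-[300,188]+.5)*20-.5
  cv2.polylines(big,[uv.astype(int)],True,col)
cv2.imwrite("pics/kn2.png",big)
E
```

```text
(no output)
```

View pics/kn2.png

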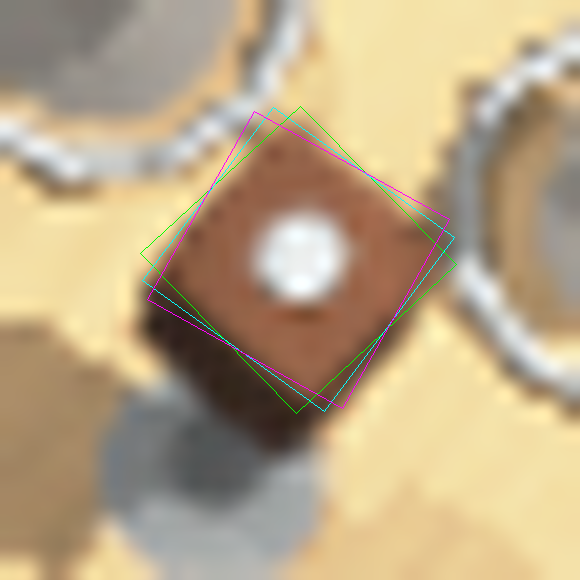

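Emit:
drive_tool(plan=[{"claw": 0,"linear": [2.66,-2.14,0],"angular": [0,0,0]},{"claw": 0,"linear": [0,0,0],"angular": [0,0,-7.9]},{"claw": 0,"linear": [0,0,0],"angular": [0,0,-7.9]},{"claw": 0,"linear": [0,0,0],"angular": [0,0,-7.8]},{"claw": 0,"linear": [0,0,2],"angular": [0,0,0]},{"claw": 0,"linear": [0,0,2],"angular": [0,0,0]},{"claw": 0,"linear": [0,0,2],"angular": [0,0,0]},{"claw": 0,"linear": [0,0,1.3],"angular": [0,0,0]},{"claw": 0,"linear": [0,0,0.9],"angular": [0,0,0]},{"claw": 0,"linear": [0,0,0],"angular": [0,0,0]}])

```text
t: 4.65
tool_pos: [0.5005, -0.0182, 0.1359]
orientation: [-2.847, -1.326, 0.002]
force: [0.7, 0.1, 0.2]
opening: 0.093
```

```bash
python3 - <<'E'
from h import *
c=read_camera("scene"); im=c["pixels"][:,:,::-1]
cv2.imwrite("pics/s2.png",cv2.resize(im[170:310,240:400],None,fx=5,fy=5,interpolation=cv2.INTER_CUBIC)[:600])
E
```

```text
(no output)
```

View pics/s2.png

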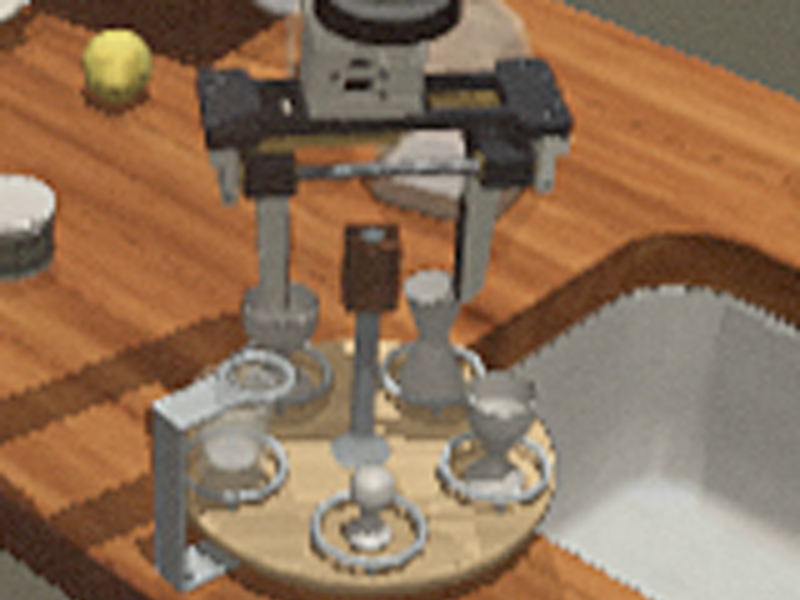

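Emit:
drive_tool(plan=[{"claw": 0.4,"linear": [0,0,0],"angular": [0,0,0]},{"claw": 0.6,"linear": [0,0,0],"angular": [0,0,0]},{"claw": 0.7,"linear": [0,0,0],"angular": [0,0,0]},{"claw": 0.8,"linear": [0,0,0],"angular": [0,0,0]},{"claw": 1,"linear": [0,0,0],"angular": [0,0,0]},{"claw": 1,"linear": [0,0,0],"angular": [0,0,0]}], newtons=25)

```text
t: 5.45
tool_pos: [0.501, -0.0182, 0.1366]
orientation: [-2.847, -1.328, 0.0]
force: [-0.5, 0.6, -0.2]
opening: 0.0377
```

Emit:
drive_tool(plan=[{"claw": 1,"linear": [0,0,0],"angular": [0,0,0]},{"claw": 1,"linear": [0,0,0],"angular": [0,0,0]},{"claw": 1,"linear": [0,0,0],"angular": [0,0,0]}])

```text
t: 5.82
tool_pos: [0.5003, -0.0177, 0.1365]
orientation: [-2.846, -1.327, 0.002]
force: [-4.9, 3.3, 3.8]
opening: 0.0304
```

```bash
python3 - <<'E'
from h import *
s=read_state(); print(s["opening"],s["force"],s["wrist_torque"])
E
```

```text
0.030379477895153866 [-4.93468     3.34177761  3.8487453 ] [0.49595734 0.82117754 0.01195897]
```

Emit:
drive_tool(plan=[{"claw": 1,"linear": [0,-0.05,0],"angular": [0,0,-1]},{"claw": 1,"linear": [0,0,0],"angular": [0,0,-3]},{"claw": 1,"linear": [0,0,0],"angular": [0,0,-4]},{"claw": 1,"linear": [0,0,0],"angular": [0,0,-4]},{"claw": 1,"linear": [0,0,0],"angular": [0,0,-3]},{"claw": 1,"linear": [0,0,0],"angular": [0,0,-2]},{"claw": 1,"linear": [0,0,0],"angular": [0,0,-1]},{"claw": 1,"linear": [0,0,0],"angular": [0,0,0]}])

```text
t: 6.82
tool_pos: [0.5006, -0.0179, 0.1365]
orientation: [2.605, 1.757, -0.0]
force: [0.2, 0.7, -0.9]
opening: 0.0308
```

```bash
python3 - <<'E'
from h import *
for n,o in(("scene",(260,200)),("top",(255,165))):
    c=read_camera(n); np.save(f"pics/{n}3.npy",c,allow_pickle=True); im=c["pixels"][:,:,::-1]
    cv2.imwrite(f"pics/{n}3c.png",cv2.resize(im[o[1]:o[1]+95,o[0]:o[0]+110],None,fx=6,fy=6,interpolation=cv2.INTER_CUBIC))
E
```

```text
(no output)
```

View pics/scene3c.png

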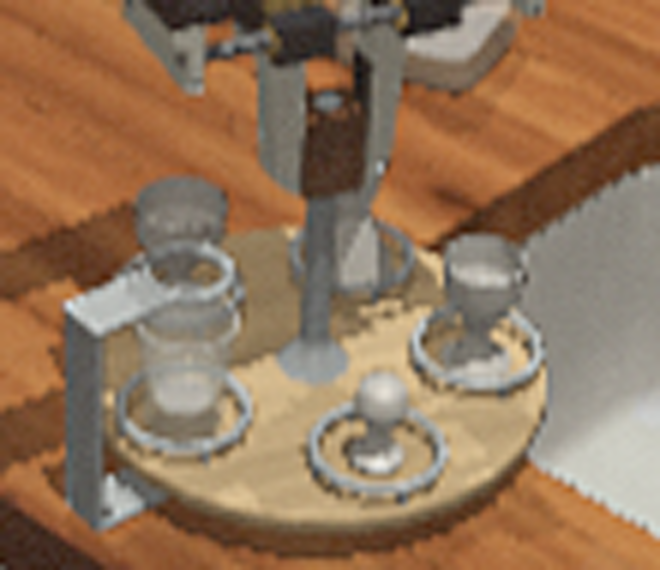

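View pics/top3c.png

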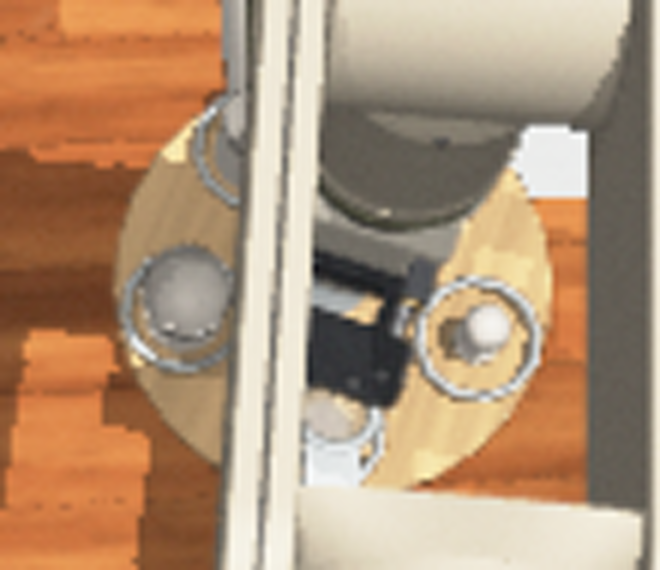

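```bash
python3 - <<'E'
from h import *
def circ(c,ctr,r,z,o,f):
    t=np.linspace(0,6.3,80); P=np.c_[ctr[0]+r*np.cos(t),ctr[1]+r*np.sin(t),0*t+z]
    return ((proj(c,P)-o+.5)*f-.5)
def q(n,k,o,p,z):
    c=np.load(f"pics/{n}{k}.npy",allow_pickle=True).item(); return back(c,cr(p,o),z)[:,:2]
g=q("scene",3,(260,200),[[354,247],[478,347],[378,448],[185,408]],.037)
for ax in ([.4991,-.0190],[.5006,-.0179]):
    d=g-ax; print(np.degrees(np.arctan2(d[:,1],d[:,0]))%360,np.hypot(*d.T))
ax=np.array([.5006,-.0179]); 
f=8
for n,k,o in(("top",1,(268,172)),("scene",1,(265,208)),("scene",3,(265,208))):
    c=np.load(f"pics/{n}{k}.npy",allow_pickle=True).item()
    im=cv2.resize(c["pixels"][o[1]:o[1]+75+13,o[0]:o[0]+90],None,fx=f,fy=f,interpolation=cv2.INTER_CUBIC)[:600,:,::-1].copy() if n=="scene" else cv2.resize(c["pixels"][o[1]+15:o[1]+90,o[0]:o[0]+90],None,fx=f,fy=f,interpolation=cv2.INTER_CUBIC)[:,:,::-1].copy()
    oo=np.array(o) if n=="scene" else np.array([o[0],o[1]+15])
    th=np.radians(172); rc=ax+.078*np.array([np.cos(th),np.sin(th)])
    for ctr,r,z,col in((ax,.112,.028,(0,255,0)),(rc,.022,.115,(255,0,255)),(rc,.016,.115,(255,0,255)),(rc,.0215 if 0 else .028,.037,(255,0,0))):
        cv2.polylines(im,[circ(c,ctr,r,z,oo,f).astype(int)],True,col)
    cv2.imwrite(f"pics/ov_{n}{k}.png",im)
E
```

```text
[ 28.36627521 315.66550926 243.12808539 170.70316729] [0.08499638 0.07765161 0.07701952 0.07752962]
[ 28.19039198 314.30642151 242.51579459 171.6681845 ] [0.08315426 0.0773692  0.07868323 0.07884339]
```

View pics/ov_top1.png

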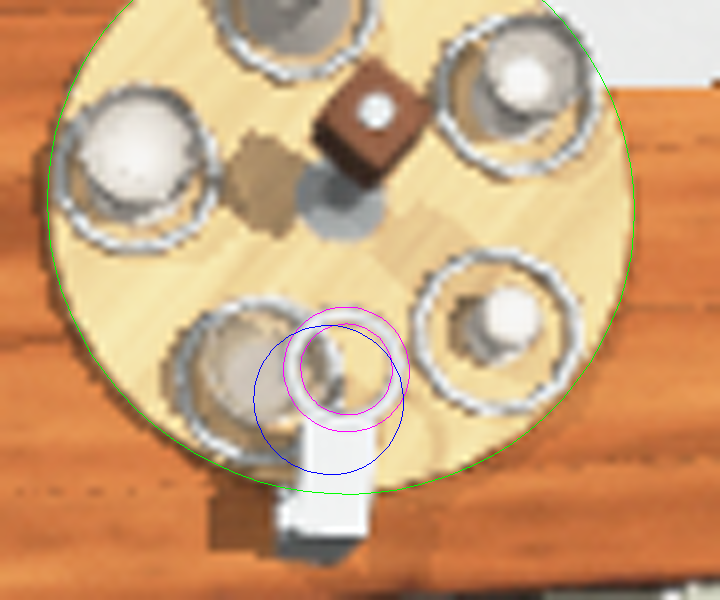

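View pics/ov_scene3.png

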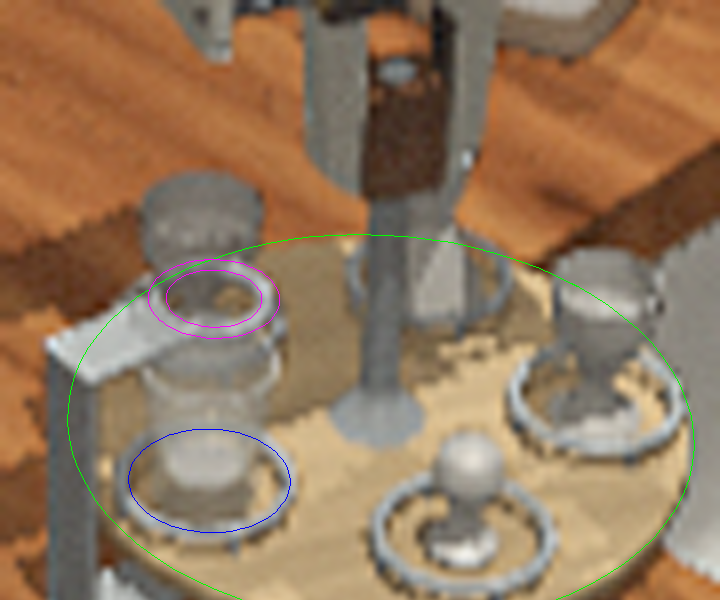

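Emit:
drive_tool(plan=[{"claw": 1,"linear": [0,0,0],"angular": [0,0,-1]},{"claw": 1,"linear": [0,0,0],"angular": [0,0,0]},{"claw": 1,"linear": [0,0,0],"angular": [0,0,0]},{"claw": 1,"linear": [0,0,0],"angular": [0,0,0]}])

```text
t: 7.42
tool_pos: [0.5007, -0.018, 0.1366]
orientation: [2.589, 1.779, 0.0]
force: [1.5, 1.3, -2.7]
opening: 0.0304
```

```bash
cat > ov.py <<'E'
from h import *
import sys
def circ(c,ctr,r,z,o,f):
    t=np.linspace(0,6.3,80); P=np.c_[ctr[0]+r*np.cos(t),ctr[1]+r*np.sin(t),0*t+z]
    return ((proj(c,P)-o+.5)*f-.5)
k=sys.argv[1]; dims=eval(sys.argv[2])
c=read_camera("scene"); np.save(f"pics/scene{k}.npy",c,allow_pickle=True)
f=12;o=np.array((265,218))
im=cv2.resize(c["pixels"][o[1]:o[1]+50,o[0]:o[0]+60],None,fx=f,fy=f,interpolation=cv2.INTER_CUBIC)[:,:,::-1].copy()
ax=np.array([.5006,-.0179]);th=np.radians(172.2); rc=ax+.078*np.array([np.cos(th),np.sin(th)])
for r,z in [(.019,.115)]+dims:
    cv2.polylines(im,[circ(c,rc,r,z,o,f).astype(int)],True,(255,0,255))
cv2.imwrite(f"pics/ov{k}.png",im); s=read_state(); print(s["t"],s["tool_pos"],s["orientation"],s["force"],s["opening"])
E
python3 ov.py 4 "[(.024,.089)]"
```

```text
7.475 [ 0.5006413  -0.01793502  0.13656063] [2.58904792e+00 1.77934627e+00 7.32308293e-05] [ 1.52338715e+00  9.98726532e-04 -3.18166392e+00] 0.030574681599415492
```

View pics/ov4.png

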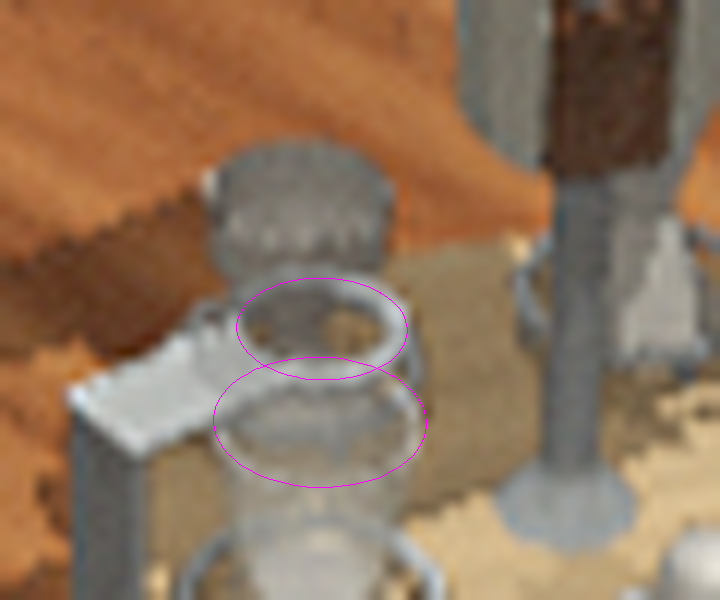

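Emit:
drive_tool(plan=[{"claw": 1,"linear": [0,0,0],"angular": [0,0,0]},{"claw": 1,"linear": [0,0,0],"angular": [0,0,0]},{"claw": 1,"linear": [0,0,0],"angular": [0,0,0]},{"claw": 1,"linear": [0,0,0],"angular": [0,0,0]},{"claw": 1,"linear": [0,0,0],"angular": [0,0,0]},{"claw": 1,"linear": [0,0,0],"angular": [0,0,0]},{"claw": 1,"linear": [0,0,0],"angular": [0,0,0]},{"claw": 1,"linear": [0,0,0],"angular": [0,0,0]},{"claw": 1,"linear": [0,0,0],"angular": [0,0,0]},{"claw": 1,"linear": [0,0,0],"angular": [0,0,0]},{"claw": 1,"linear": [0,0,0],"angular": [0,0,0]},{"claw": 1,"linear": [0,0,0],"angular": [0,0,0]}])

```text
t: 8.98
tool_pos: [0.5006, -0.0179, 0.1366]
orientation: [2.589, 1.779, -0.0]
force: [4.4, -0.6, -7.4]
opening: 0.0306
```

Emit:
drive_tool(plan=[{"claw": 1,"linear": [0,0,0],"angular": [0,0,0]},{"claw": 1,"linear": [0,0,0],"angular": [0,0,0]},{"claw": 1,"linear": [0,0,0],"angular": [0,0,0]},{"claw": 1,"linear": [0,0,0],"angular": [0,0,0]},{"claw": 1,"linear": [0,0,0],"angular": [0,0,0]},{"claw": 1,"linear": [0,0,0],"angular": [0,0,0]},{"claw": 1,"linear": [0,0,0],"angular": [0,0,0]},{"claw": 1,"linear": [0,0,0],"angular": [0,0,0]},{"claw": 1,"linear": [0,0,0],"angular": [0,0,0]},{"claw": 1,"linear": [0,0,0],"angular": [0,0,0]},{"claw": 1,"linear": [0,0,0],"angular": [0,0,0]},{"claw": 1,"linear": [0,0,0],"angular": [0,0,0]}])

```text
t: 10.48
tool_pos: [0.5006, -0.0179, 0.1366]
orientation: [2.589, 1.779, 0.0]
force: [5.0, -1.6, -7.2]
opening: 0.0307
```

Emit:
drive_tool(plan=[{"claw": 1,"linear": [0,0,0],"angular": [0,0,-1]},{"claw": 1,"linear": [0,0,0],"angular": [0,0,-3]},{"claw": 1,"linear": [0,0,0],"angular": [0,0,-4]},{"claw": 1,"linear": [0,0,0],"angular": [0,0,-4]},{"claw": 1,"linear": [0,0,0],"angular": [0,0,-4]},{"claw": 1,"linear": [0,0,0],"angular": [0,0,-4]},{"claw": 1,"linear": [0,0,0],"angular": [0,0,-4]},{"claw": 1,"linear": [0,0,0],"angular": [0,0,-4]},{"claw": 1,"linear": [0,0,0],"angular": [0,0,-4]},{"claw": 1,"linear": [0,0,0],"angular": [0,0,-4]},{"claw": 1,"linear": [0,0,0],"angular": [0,0,-3]},{"claw": 1,"linear": [0,0,0],"angular": [0,0,-1]}])

```text
t: 11.98
tool_pos: [0.5015, -0.018, 0.1366]
orientation: [1.822, 2.557, 0.002]
force: [11.2, -1.3, -12.0]
opening: 0.0307
```

```bash
python3 - <<'E'
from h import *
s=read_state(); print(s["t"],s["q"],s["force"],s["opening"],s["tool_pos"])
c=read_camera("scene"); im=c["pixels"][:,:,::-1]
cv2.imwrite("pics/s5.png",cv2.resize(im[200:295,260:370],None,fx=6,fy=6,interpolation=cv2.INTER_CUBIC))
E
```

```text
11.975 [-1.38137498e-01 -8.46315857e-02  1.85827493e+00  4.74909388e-05
  1.36594294e+00 -4.70795006e-01] [ 11.2408786   -1.25183523 -12.00844537] 0.030720753745391117 [ 0.50149814 -0.01800959  0.1365984 ]
```

View pics/s5.png

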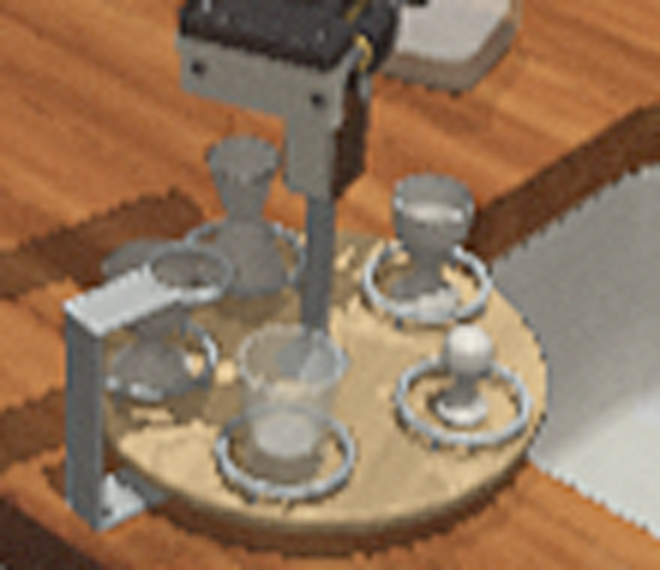

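Emit:
drive_tool(plan=[{"claw": 1,"linear": [-0.03,0.09,0.05],"angular": [0,0,-1]},{"claw": 1,"linear": [0,0,0],"angular": [0,0,-3]},{"claw": 1,"linear": [0,0,0],"angular": [0,0,-5]},{"claw": 1,"linear": [0,0,0],"angular": [0,0,-5]},{"claw": 1,"linear": [0,0,0],"angular": [0,0,-5]},{"claw": 1,"linear": [0,0,0],"angular": [0,0,-5]},{"claw": 1,"linear": [0,0,0],"angular": [0,0,-5]},{"claw": 1,"linear": [0,0,0],"angular": [0,0,-5]},{"claw": 1,"linear": [0,0,0],"angular": [0,0,-5]},{"claw": 1,"linear": [0,0,0],"angular": [0,0,-5]},{"claw": 1,"linear": [0,0,0],"angular": [0,0,-3]},{"claw": 1,"linear": [0,0,0],"angular": [0,0,-1]}])

```text
t: 13.52
tool_pos: [0.5024, -0.0174, 0.1366]
orientation: [0.624, 3.077, 0.002]
force: [6.7, 3.0, -6.6]
opening: 0.0305
```

```bash
python3 - <<'E'
from h import *
s=read_state(); print(s["t"],s["q"],s["force"],s["opening"],s["tool_pos"])
c=read_camera("scene"); im=c["pixels"][:,:,::-1]
cv2.imwrite("pics/s6.png",cv2.resize(im[200:295,260:370],None,fx=6,fy=6,interpolation=cv2.INTER_CUBIC))
E
```

```text
13.525 [-1.37347793e-01 -8.21445824e-02  1.85595896e+00  1.04741310e-03
  1.36600413e+00 -1.30854420e+00] [ 6.71331024  3.01908044 -6.56828889] 0.0305207326875565 [ 0.50235304 -0.01735672  0.13658431]
```

View pics/s6.png

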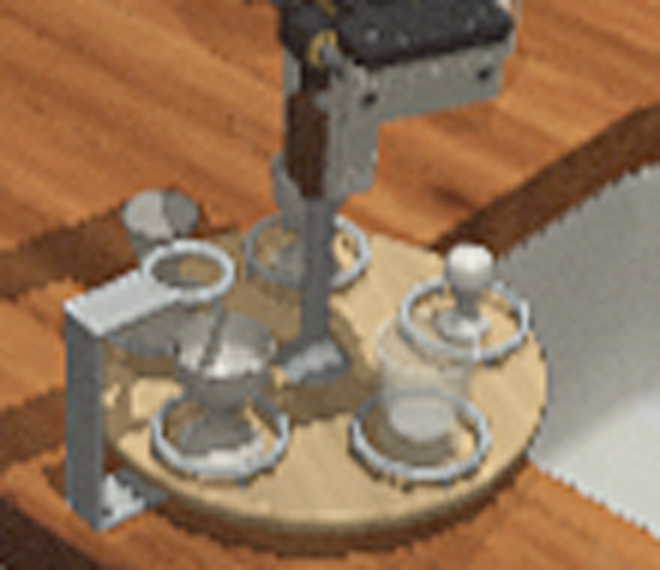

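Emit:
drive_tool(plan=[{"claw": 1,"linear": [0,0,0],"angular": [0,0,-1]},{"claw": 1,"linear": [0,0,0],"angular": [0,0,-3]},{"claw": 1,"linear": [0,0,0],"angular": [0,0,-5]},{"claw": 1,"linear": [0,0,0],"angular": [0,0,-6]},{"claw": 1,"linear": [0,0,0],"angular": [0,0,-6]},{"claw": 1,"linear": [0,0,0],"angular": [0,0,-6]},{"claw": 1,"linear": [0,0,0],"angular": [0,0,-6]},{"claw": 1,"linear": [0,0,0],"angular": [0,0,-6]},{"claw": 1,"linear": [0,0,0],"angular": [0,0,-6]},{"claw": 1,"linear": [0,0,0],"angular": [0,0,-5]},{"claw": 1,"linear": [0,0,0],"angular": [0,0,-3]},{"claw": 1,"linear": [0,0,0],"angular": [0,0,-1]}])

```text
t: 15.08
tool_pos: [0.5019, -0.0164, 0.1365]
orientation: [-0.842, 3.025, 0.003]
force: [4.0, 7.8, -4.1]
opening: 0.0302
```

Emit:
drive_tool(plan=[{"claw": 1,"linear": [0,0,0],"angular": [0,0,-1]},{"claw": 1,"linear": [0,0,0],"angular": [0,0,0]},{"claw": 1,"linear": [0,0,0],"angular": [0,0,0]}])

```text
t: 15.45
tool_pos: [0.5019, -0.0164, 0.1365]
orientation: [-0.867, 3.018, 0.003]
force: [3.7, 7.6, -4.6]
opening: 0.0304
```

```bash
python3 ov.py 7 "[(.0215,.098),(.0215,.028)]"; python3 - <<'E'
from h import *
c=np.load("pics/scene7.npy",allow_pickle=True).item(); im=c["pixels"][:,:,::-1]
cv2.imwrite("pics/s7.png",cv2.resize(im[200:295,260:370],None,fx=6,fy=6,interpolation=cv2.INTER_CUBIC))
E
```

```text
15.5 [ 0.50190322 -0.01637046  0.13652684] [-0.86706903  3.01798128  0.00329082] [ 3.69508109  6.35902086 -5.03907697] 0.030326639795628572
```

View pics/s7.png

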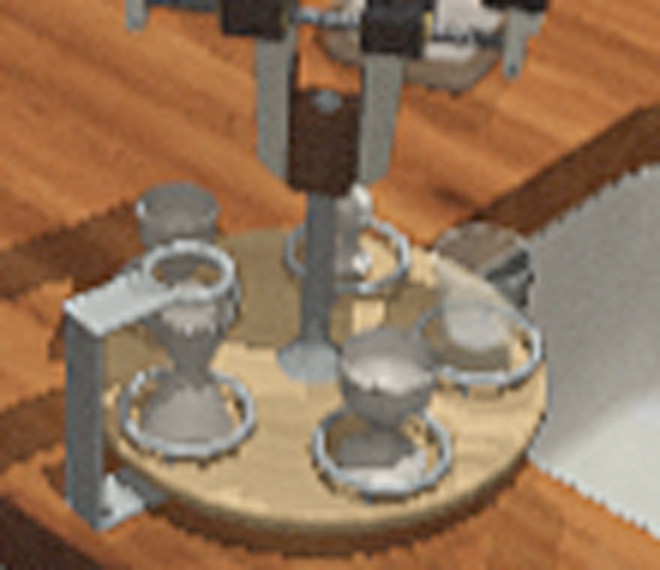

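View pics/ov7.png

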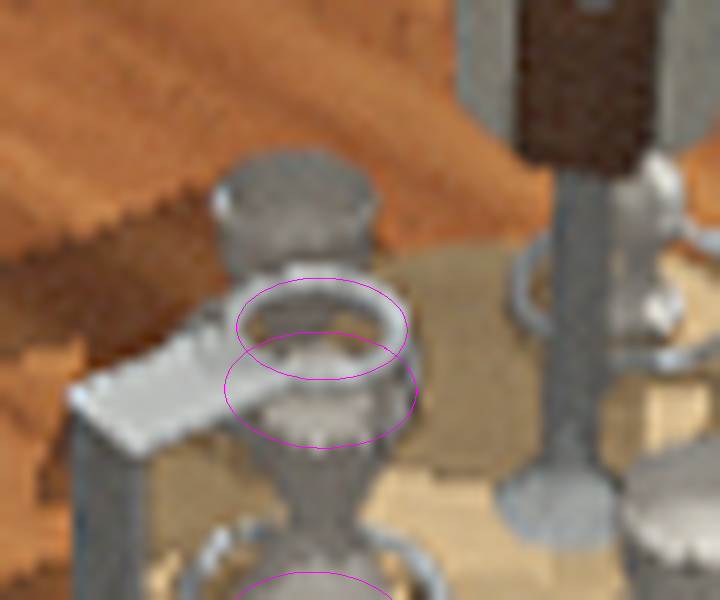

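Emit:
drive_tool(plan=[{"claw": 1,"linear": [0,0,0],"angular": [0,0,0]},{"claw": 1,"linear": [0,0,0],"angular": [0,0,0]},{"claw": 1,"linear": [0,0,0],"angular": [0,0,0]},{"claw": 1,"linear": [0,0,0],"angular": [0,0,0]}])

```text
t: 16.0
tool_pos: [0.5019, -0.0164, 0.1365]
orientation: [-0.867, 3.018, 0.003]
force: [3.5, 7.1, -4.9]
opening: 0.0305
```

```bash
python3 - <<'E'
from h import *
c=read_camera("scene"); np.save("pics/scene8.npy",c,allow_pickle=True)
for l in("jigger_mid","guide_ring"):
  for n in masks_of(c,l)[:2]:
    y,x=np.nonzero(n["mask"]); print(l,n["p"],x.min(),x.max(),y.min(),y.max(),x.mean(),y.mean())
q=lambda p,z:back(c,cr(p,(260,200)),z)[:,:2]
ax=np.array([.4991,-.0190])
for nm,p,z in(("ring",[190,271],.115),("gal jig",[188,410],.037),("gal egg0",[382,446],.037),("waist",[190+2,363],.063)):
    d=(q(p,z)-ax)[0]; print(nm,d,np.degrees(np.arctan2(d[1],d[0]))%360,np.hypot(*d))
s=read_state();print(s["t"],s["force"],s["opening"],s["orientation"])
E
```

```text
jigger_mid 0.66 285 297 250 272 291.4864864864865 261.86486486486484
guide_ring 0.63 269 297 241 286 278.22767857142856 262.0892857142857
ring [-0.07552824  0.01243495] 170.6507113507379 0.07654503859494331
gal jig [-0.07656898  0.01055223] 172.15329940269007 0.07729267950784775
gal egg0 [-0.03245784 -0.06907715] 244.8321983907208 0.0763227658807622
waist [-0.07425069  0.01095328] 171.6083861244284 0.07505423841465471
16.15 [ 3.15582129  7.00670216 -4.87274545] 0.030398845369512786 [-0.86705695  3.01792919  0.00316504]
```

```bash
python3 -c "
from plant import *
print(close_job())"
```

```text
the job is handed in; nothing more can be done
None
```

I handed in the job at about 16 s of robot time, with the jigger beneath the ring and the fingers still gripping the knob.

- **Shot glass:** I gripped the knob across its flats with 25 N and turned the carousel about 19° anticlockwise. That put the shot glass beneath the ring, where I held it still for 3 s.
- **Jigger:** I kept the grip and turned the carousel about 143° further the same way.

**Last checks:**
- **Centring:** In the scene camera the jigger stands at 171.6–172.2° round the axis. The two cameras put the ring at 170.7° and 172.8°, so they disagree by about 2°. I estimate the jigger is centred to within about 2 mm. The arm blocked the top view, so I could not confirm this from above.
- **Pieces:** The last picture I looked at, about half a second before the final hold, showed all five pieces upright in their galleries.
- **Other things:** The arm went nowhere near the tumbler, tin or muddler, and I did not check them again at the end.
- **Grip and force:** The fingers were steady on the knob at 30.4 mm open. The readings I took stayed under about 17 N at the wrist, highest midway through the long turn.

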